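Snap the pump's bearing cover home

ROBOT

A 6-joint arm with a two-finger parallel gripper is mounted at the origin on the work surface. World frame = base frame: x ahead of the robot, y to its left, z up, the work surface at z = 0. Lengths are in m, angles in rad, forces in N, time in s.
With the tool pointing down it reaches from about 0.275 to 0.85 m from the base axis. Payload 19 kg.
Tool frame: the origin (TCP) lies between the finger pads; the fingertips stand 14 mm ahead of it and the grasp point (between the pads) lies 5 mm behind it (robot.nose_length is the distance from the TCP to the fingertips, in m); z points along the fingers, y is the line along which they close (so a half turn about z gives the same grasp; the last joint's range is limited). The gripper opens to 85 mm and grips with 20 to 120 N. Pads are 22 mm wide; open, the fingers measure 114 mm over their backs; the gripper's body (76 mm by 85 mm) begins 54 mm behind the grasp point. The pads swing forward as they close: fully open they stand 13 mm farther back than shut.
Start: joints at [-1.24, 0.15, 1.437, -0, 1.554, -0.134], TCP at [0.258, -0.514, 0.245] pointing down, gripper open.
Joint ranges: [-2.8, 2.8], [-0.68, 2.1], [0.12, 2.68], [-1.39, 4.53], [0.16, 2.79], [-2.81, 2.81]. Speed limits (rad/s): [1.89, 1.89, 2.22, 3.01, 3.01, 3.01].

INTERFACE

Orientations are given as a unit quaternion [w, x, y, z].
In Python, from cell import robot gives the robot as it stands.
- The arm moves only by the shell command python3 -m inch 'ROWS' [FORCE]. ROWS is JSON, one flat list of numbers, 7 for each row, row after row: the shift along the tool's x, y, z in mm, then the turn, a rotation vector about the tool's x, y, z in degrees, then the finger opening in mm, from 0 to 85.4. In form: [x, y, z, rx, ry, rz, jaw, x, y, z, rx, ry, rz, jaw, ...]. A call has 1 to 8 rows; each row shifts and turns the commanded pose from where the row before left it, along the tool's axes as they then stand; what a row does not reach is not made up. A row lasts 1/8 s, in which the tool goes at most 62.5 mm and 10.7 degrees, less where a joint would pass 70% of its speed; a pose out of reach is approached as far as the arm can. A call is refused whole if a number of a shift passes 62.5 or a number of a turn 10.7, either way. A call with a gripper value outside its range is refused whole. The fingers move at their own pace and stop on an object; FORCE is the grip in N (left out, the last holds). Time passes only in rows, so rows that do not move let the fingers close. It gives the time, the measured TCP pose, the force, the opening and the grip force at its end, in the units of the state.
- robot.sense(): the state, without advancing time (a new reading comes with each control period).
- robot.get_image(name): name is "scene" or "top" or "wrist"; returns a dict with "frame" (420x560x3 uint8, red, green, blue), "z_map" (420x560 float32, m along the optical axis (not along the pixel's ray), 0 where there is no reading), "fov_y" (degrees; the focal length in pixels is half the picture's height over the tangent of half this angle, whatever the lens; pixels are square), "cx", "cy" (the principal point, pixels), "dist" ([k1, k2, p1, p2, k3] as OpenCV has them; the pictures are not rectified), "rvec" (rotation vector, rad) and "tvec" (3), from world to camera coordinates, as OpenCV has them. Camera axes: x right, y down, z forward; pixel columns grow to the right and rows downward; lengths in m; the calibration is good to about 2 mm. A picture is of the moment at which its call begins.
- robot.job_done(): hands the job in; it is judged then, once.
The state is a dict: "time": time; "joint_pos": joint angles; "joint_velocities": joint speeds; "effort": joint torques, N m; "eef_pos": TCP position; "tool_rot": TCP orientation; "ft_force": force on the tool from outside, world axes, zero at the start; "moment": the same for the moment, N m; "finger_gap": opening from 0.0 (shut) to 1.0 (fully open); "finger_force": force on a finger pad.
Only numpy, scipy, OpenCV 4.12 (cv2) and the standard library are available. Lean on these libraries where they do the work, as an engineer would, in place of code of your own. Each camera call takes 0.05 s, during which the arm holds its last target. There are 200 camera calls.

TASK

The black bearing cover of the pump lies loose on its four yellow clips: take the orange-handled seating tool from its stand, press it squarely on the cover until the cover clicks fully home and flat on the housing, without ever pushing with more than 22 N, then put the tool back upright in its stand and let go. Press only with the tool, not with the gripper, and leave everything else on the bench where it is.

Things in the scene. Friction and masses are not known exactly. Their poses are not given: they have to be found in the camera images.
- tool_mid (a point): Seating tool hanging upright in its stand: white collar 50 mm across and 8 mm thick resting on the stand, above it an orange handle 24 mm in diameter and 70 mm long with a black end plate 27 mm across, about 150 g. This point is on its axis, 40 mm above the collar's underside: a good place to grip. Under the collar a round steel foot. z up along the tool; yaw does not matter.
- stand_top (a point): Centre of the top face of the tool stand, a fixed blue block 85 mm square, 40 mm tall, on an aluminium foot raised 0 to 20 mm off the bench. A round hole 39 mm in diameter and 32 mm deep in its top takes the tool's foot; the collar's underside then rests on this face. z up.
- pump_seat (a point): Centre of the top face (40 to 70 mm above the bench, different each time) of the pump's bearing housing, over its round bore, 40 mm in diameter. z up. When the cover is home the underside of its flange lies on this face, and the cover's top is 15 mm above this point (up to 15.5 mm once let go, as a soft seal lifts it against the clips).
- cover_top (a point): Centre of the flat top (red disc 31 mm across) of the black bearing cover, which starts level on the clip noses, not yet snapped in, its top about 25 mm above the housing's top face. It must go straight down about 10 mm, where it stops hard. z up along the cover's axis; yaw does not matter.
- bottle: clear wide-mouth bottle with a white cap, 72 mm across, 150 mm tall; origin under its centre. Bystander: leave alone
- beaker: empty glass beaker, 72 mm across, 90 mm tall; origin under its centre. Bystander: leave alone
- cap: loose white plastic screw-cap ring, 54 mm across, 18 mm tall; origin under its centre. Bystander: leave alone
- stopper: grey plastic flask stopper with a six-sided foot, 32 mm across, 30 mm tall; origin under its centre. Bystander: leave alone
- reagent: small amber glass bottle with a black cap, 48 mm across, 95 mm tall; origin under its centre. Bystander: leave alone
- driver: red-handled screwdriver lying flat, 180 mm long; origin under its middle, its x axis points to the blade. Bystander: leave alone
- tool: The seating tool itself; origin at the centre of its collar's underside, 40 mm below tool_mid; z up along it. Its flat steel pressing foot, 30 mm in diameter, is screw-adjusted and stands out 12 to 26 mm below the collar: how far differs each time and is not measured, so the touch must be felt. It does not give when pressed.
- pump: Bearing housing, fixed, face up: grey block 100 mm square and 40 mm tall on a 116 mm foot plate, on an aluminium pedestal 0 to 30 mm high; origin under its centre; a brass shaft stub sticks out of its +x side. On its top four yellow sprung clips stand round the bore at +x, -x, +y, -y, 14 mm tall; their noses leave 45 mm between them and snap over the cover's flange.
- cover: The loose black cover itself, 31 mm tall: spigot 36 mm in diameter, 16 mm long; tapered flange 46 to 50 mm across, 8 mm thick; boss 32 mm across, 7 mm high. Origin at the centre of the spigot's underside. Pushing it down spreads the clips; the push needed grows to some 8 to 17 N over 6 or 7 mm, then drops as they snap over the flange, and 3 to 4 mm on, over a soft seal, it stops hard.
Mind the look-alikes: they are no part of the job. Leave any blue look-alike of the tool alone.

How it is judged:
On the way, in this order (a step that is already met when the one before it is completed fails the run):
1. the seating tool is lifted clear of its stand (z of tool_mid in the frame of stand_top above 0.068 m), for 0.1 s.
2. the cover is snapped home: flat on the housing, under its clips (z of cover_top in the frame of pump_seat below 0.0168 m and horizontal distance between cover_top and pump_seat below 0.004 m and angle between cover_top's own z axis and vertical below 0.06 rad), for 0.2 s.
3. the tool stands in its stand again (horizontal distance between tool_mid and stand_top below 0.01 m and z of tool_mid in the frame of stand_top below 0.044 m and angle between tool_mid's own z axis and vertical below 0.1 rad), for 0.2 s.
At the end, for the whole second after the job is handed in: Cover home: its top at most 16.8 mm above the housing's top face (15 mm is fully seated), within 4 mm of the bore's centre, within 0.06 rad of level. Tool released in its stand: axis within 10 mm of the hole's centre, mid point under 44 mm above the stand's top, within 0.1 rad of upright (all of step 2 and all of step 3); the robot touches nothing.
It fails at once if the tool pushed on the cover with more than 22 N (contact force between tool and cover above 22 N).
It fails at once if the gripper touched the cover (contact force between any of the fingers, the arm and cover above 1 N).
It fails at once if a bystander was moved by more than 30 mm or tipped over (distance of any of bottle, beaker, cap, stopper, reagent, driver from where it was at the start of the episode above 0.03 m or angle between any of bottle, beaker, cap, stopper, reagent's own z axis and vertical above 0.5 rad).
It also fails if it takes over 58 s, if anything falls off the work surface, if the arm or the gripper's body presses on something with over 40 N, if the wrist force passes 120 N, or if a joint passes its speed limit or range.

## Working session

There is one attempt and no reset: what is moved stays moved. The work goes in short steps, Python scripts to look and compute and a shell command to move; the robot and the scene stay as the last step left them, time stands still between calls to the robot, and variables do not carry over. Pictures are saved under pics/ and viewed, at most 10 in all, crops included, and the job is handed in when it is done.

```bash
mkdir -p pics
cat > h.py <<'E'
import numpy as np, cv2
from cell import robot
def shot(n):
    im=robot.get_image(n); h=im["frame"].shape[0]
    f=h/2/np.tan(np.radians(im["fov_y"])/2)
    K=np.array([[f,0,im["cx"]],[0,f,im["cy"]],[0,0,1]])
    R=cv2.Rodrigues(np.array(im["rvec"],float))[0]; t=np.array(im["tvec"],float).reshape(3)
    return im,K,R,t
def cloud(s):
    im,K,R,t=s; h,w=im["z_map"].shape
    uv=np.stack(np.meshgrid(np.arange(w),np.arange(h)),-1).reshape(-1,1,2).astype(float)
    n=cv2.undistortPoints(uv,K,np.array(im["dist"],float)).reshape(-1,2)
    z=im["z_map"].reshape(-1,1)
    P=(np.hstack([n*z,z])-t)@R
    P[z[:,0]<=0]=np.nan
    return P.reshape(h,w,3)
def save(im,name): cv2.imwrite("pics/"+name,im["frame"][:,:,::-1])
E
python3 - <<'E'
from h import *
for n in("top","scene"):
    s=shot(n); save(s[0],n+"1.png"); np.save(n+"1.npy",cloud(s))
print(robot.sense())
E
```

```text
{'time': 0.1, 'joint_pos': array([-1.24001673e+00,  1.50937810e-01,  1.43795118e+00,  6.12009361e-07,
        1.55377849e+00, -1.33967713e-01]), 'joint_velocities': array([-0.00069326, -0.00206539, -0.00349543, -0.00074555,  0.0005045 ,
        0.00123739]), 'effort': array([ 4.48185121e-03, -7.14383197e+01, -5.71796572e+01, -3.50331220e-04,
        7.08475258e-03,  3.43960960e-05]), 'eef_pos': array([ 0.25764752, -0.51382436,  0.24474264]), 'tool_rot': array([-5.34844710e-04,  9.73122373e-01,  2.30287988e-01, -5.24950038e-05]), 'ft_force': array([0.63021153, 0.37407302, 0.08975243]), 'moment': array([-0.02174382, -0.04407226, -0.00616825]), 'finger_force': 0.0, 'finger_gap': 1.0026459917059232}
```

View pics/top1.png

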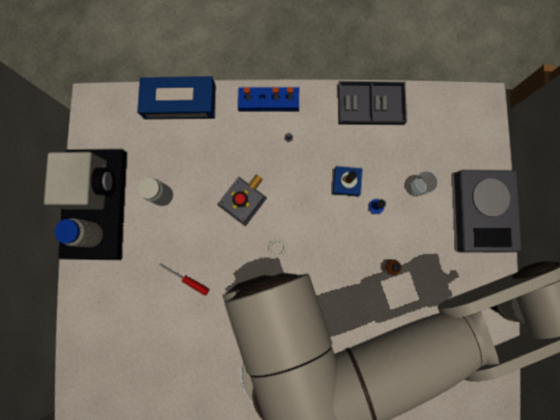

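View pics/scene1.png

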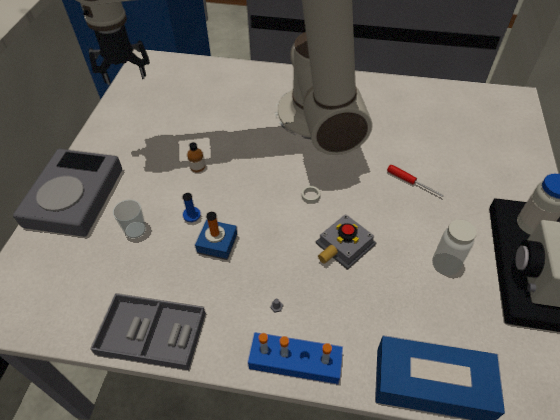

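The top view shows the stand and tool at about (348,180), the pump and its red disc at (240,199), and the blue look-alike at (377,206). In the scene view the tool is at (214,225) and the cover at (348,232). Next I measure them.

Run:
```python
from h import *
for n,boxes in (("top",dict(stand=(330,163,366,198),cover=(228,188,252,210),pump=(215,175,268,225),look=(365,195,390,218))),("scene",dict(stand=(192,205,242,262),cover=(332,220,364,246),pump=(315,212,378,268)))):
    P=np.load(n+"1.npy"); im=cv2.imread(f"pics/{n}1.png").astype(int)
    for k,(a,b,c,d) in boxes.items():
        p=P[b:d,a:c].reshape(-1,3); q=im[b:d,a:c].reshape(-1,3); B,G,R=q.T
        ok=~np.isnan(p[:,0])
        z=p[ok,2]; hh,e=np.histogram(z,np.arange(-.01,.2,.005)); print(n,k,[(round(x*1000),int(y)) for x,y in zip(e,hh) if y>3])
        masks=dict(red=(R>110)&(G<50)&(B<50),blue=(B>60)&(B>R*2.2),white=(R>140)&(B>130)&(p[:,2]>.04),orange=(R>90)&(G>30)&(R>1.6*G)&(B<50)&(p[:,2]>.05),black=(q.max(1)<45)&(p[:,2]>.09))
        for m,v in masks.items():
            v=v&ok
            if v.sum()>5: 
                x=p[v]; print("  ",m,v.sum(),np.median(x,0).round(4),((x.min(0)+x.max(0))/2).round(4),np.ptp(x,0).round(3))
```

```text
top stand [(-10, 39), (-5, 268), (0, 153), (5, 15), (10, 9), (15, 10), (20, 11), (25, 9), (30, 10), (35, 13), (40, 139), (45, 316), (50, 112), (55, 57), (60, 8), (65, 4), (95, 6), (110, 4), (125, 47), (130, 11)]
   blue 418 [ 0.5833 -0.181   0.047 ] [ 0.5924 -0.1922  0.0444] [0.086 0.087 0.022]
   white 47 [ 0.5789 -0.1957  0.0556] [ 0.5922 -0.1953  0.0542] [0.041 0.044 0.014]
   black 62 [ 0.5897 -0.1914  0.128 ] [ 0.591  -0.1931  0.1149] [0.022 0.021 0.037]
top cover [(30, 16), (35, 133), (40, 124), (45, 14), (50, 43), (55, 89), (60, 60), (65, 42), (70, 4)]
   red 75 [0.5317 0.1438 0.0653] [0.5308 0.1427 0.068 ] [0.028 0.029 0.017]
   orange 7 [0.5353 0.1417 0.0619] [0.531  0.1445 0.0629] [0.016 0.019 0.005]
top pump [(-10, 88), (-5, 671), (0, 448), (5, 156), (10, 109), (15, 10), (20, 6), (25, 15), (30, 63), (35, 416), (40, 375), (45, 43), (50, 43), (55, 89), (60, 60), (65, 42), (70, 4)]
   red 75 [0.5317 0.1438 0.0653] [0.5308 0.1427 0.068 ] [0.028 0.029 0.017]
   orange 7 [0.5353 0.1417 0.0619] [0.531  0.1445 0.0629] [0.016 0.019 0.005]
top look [(-10, 22), (-5, 194), (0, 137), (
[... 561 characters left out ...]
46), (130, 32)]
   blue 605 [ 0.6028 -0.1873  0.0478] [ 0.5657 -0.2153  0.0395] [0.148 0.134 0.049]
   white 87 [ 0.6002 -0.1984  0.056 ] [ 0.5648 -0.2223  0.0528] [0.105 0.103 0.016]
   black 65 [ 0.5946 -0.1943  0.1297] [ 0.5952 -0.1945  0.1296] [0.024 0.023 0.005]
scene cover [(-5, 27), (0, 29), (35, 146), (40, 291), (45, 32), (50, 59), (55, 91), (60, 78), (65, 75)]
   red 91 [0.5315 0.1424 0.0662] [0.5319 0.1423 0.066 ] [0.029 0.029 0.012]
scene pump [(-10, 17), (-5, 743), (0, 801), (5, 136), (10, 163), (15, 63), (20, 39), (25, 84), (30, 84), (35, 391), (40, 628), (45, 59), (50, 59), (55, 91), (60, 78), (65, 75)]
   red 91 [0.5315 0.1424 0.0662] [0.5319 0.1423 0.066 ] [0.029 0.029 0.012]
```

```bash
python3 -m inch '[55,-17,0,0,0,0,85, 55,-17,0,0,0,0,85, 55,-17,0,0,0,0,85, 55,-17,0,0,0,0,85, 55,-17,0,0,0,0,85, 55,-17,0,0,0,0,85, 55,-17,0,0,0,0,85, 57,-18,0,0,0,0,85]'
python3 - <<'E'
from h import *
s=shot("wrist"); save(s[0],"w1.png"); P=cloud(s); np.save("w1.npy",P)
print(robot.sense()["eef_pos"],robot.sense()["tool_rot"],robot.sense()["joint_velocities"].round(3))
uv=cv2.projectPoints(np.array([[.592,-.193,.13],[.592,-.193,.047]]),cv2.Rodrigues(s[2])[0],s[3],s[1],np.array(s[0]["dist"]))[0]; print(uv)
E
```

```text
time: 1.1
eef_pos: [0.5925, -0.1919, 0.245]
tool_rot: [-0.0, 0.973, 0.23, -0.0]
ft_force: [0.4, -1.0, 0.5]
finger_gap: 0.994
finger_force: 0.0
[ 0.59615651 -0.18692189  0.24451146] [-1.14683016e-03  9.72758288e-01  2.31817931e-01  6.67317299e-04] [-0.074 -0.029  0.048 -0.004 -0.015 -0.131]
[[[282.90683343 211.74702882]]

 [[282.38845564 190.29862508]]]
```

View pics/w1.png

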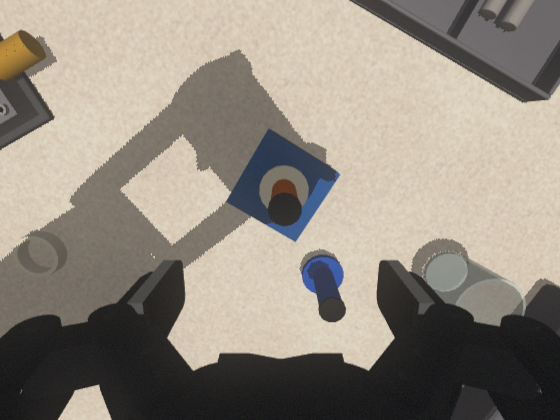

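The wrist view shows the tool's black end plate at (285,209), its white collar at (284,188), the stand around it, and the look-alike at (325,280). I'll refine from its depth.

Run:
```python
from h import *
P=np.load("w1.npy"); im=cv2.imread("pics/w1.png").astype(int)
a,b,c,d=225,125,345,245
p=P[b:d,a:c].reshape(-1,3); B,G,R=im[b:d,a:c].reshape(-1,3).T
for n,m in dict(plate=(p[:,2]>.12)&(p[:,2]<.14),collar=(R>120)&(B>100)&(p[:,2]>.049)&(p[:,2]<.065),blue=(B>60)&(B>R*2)&(p[:,2]>.035)).items():
    x=p[m]; (cx,cy),r=cv2.minEnclosingCircle((x[:,:2]*1000).astype(np.float32)); print(n,m.sum(),np.median(x,0).round(4),"circle",cx,cy,r, cv2.minAreaRect((x[:,:2]*1000).astype(np.float32)))
print(robot.sense()["eef_pos"],robot.sense()["time"])
```

```text
plate 888 [ 0.595  -0.1929  0.1301] circle 594.7415161132812 -193.13858032226562 13.480730056762695 ((594.472900390625, -193.0929412841797), (26.27547836303711, 26.03986358642578), 55.76481628417969)
collar 903 [ 0.6032 -0.1845  0.0561] circle 583.4075927734375 -178.49819946289062 42.01179885864258 ((588.4830932617188, -175.57452392578125), (40.36595153808594, 83.23993682861328), 30.233333587646484)
blue 979 [ 0.5852 -0.2251  0.0482] circle 592.1739501953125 -215.6292724609375 44.735618591308594 ((592.0626220703125, -216.7312469482422), (34.29070281982422, 84.44284057617188), 83.04817199707031)
[ 0.59615651 -0.18692189  0.24451146] 1.15
```

```bash
python3 -m inch '[0,0,0,0,0,0,85,0,0,0,0,0,0,85,0,0,0,0,0,0,85]'
python3 - <<'E'
from h import *
from scipy.spatial.transform import Rotation as Ro
s=robot.sense(); R=Ro.from_quat(s["tool_rot"],scalar_first=True)
print(s["eef_pos"],R.as_matrix().round(4),R.inv().apply(np.array([.594,-.1935,.083])-s["eef_pos"])*1000)
E
```

```text
time: 1.52
eef_pos: [0.5908, -0.1944, 0.2454]
tool_rot: [0.0, 0.973, 0.23, 0.0]
ft_force: [-0.1, -0.8, 0.1]
finger_gap: 0.994
finger_force: 0.0
[ 0.59078038 -0.19435944  0.24542337] [[ 8.946e-01  4.470e-01  0.000e+00]
 [ 4.470e-01 -8.946e-01 -1.000e-04]
 [-0.000e+00  1.000e-04 -1.000e+00]] [  3.26506972   0.65553551 162.42341008]
```

```bash
python3 -m inch '[3,0.5,40,0,0,0,85,0,0,45,0,0,0,85,0,0,40,0,0,0,85,0,0,25,0,0,0,85,0,0,12,0,0,0,85,0,0,0,0,0,0,85,0,0,0,0,0,0,85]'; python3 -m inch '[0,0,0,0,0,0,10,0,0,0,0,0,0,10,0,0,0,0,0,0,10,0,0,0,0,0,0,10,0,0,0,0,0,0,10,0,0,0,0,0,0,10]' 60
```

```text
time: 2.4
eef_pos: [0.5947, -0.1929, 0.0846]
tool_rot: [0.001, 0.973, 0.23, 0.001]
ft_force: [0.2, 0.1, 0.5]
finger_gap: 1.001
finger_force: 0.0
time: 3.15
eef_pos: [0.5945, -0.1925, 0.0837]
tool_rot: [0.0, 0.973, 0.23, 0.0]
ft_force: [-0.8, 0.1, 5.7]
finger_gap: 0.27
finger_force: 58.6
```

```bash
python3 -m inch '[0,0,-10,0,0,0,10,0,0,-20,0,0,0,10,0,0,-25,0,0,0,10,0,0,-20,0,0,0,10,0,0,-5,0,0,0,10,0,0,0,0,0,0,10]'
python3 - <<'E'
from h import *
from scipy.spatial.transform import Rotation as Ro
s=robot.sense(); R=Ro.from_quat(s["tool_rot"],scalar_first=True)
print(s["eef_pos"],s["ft_force"],R.inv().apply(np.array([.5315,.1425,s["eef_pos"][2]])-s["eef_pos"])*1000)
E
```

```text
time: 3.9
eef_pos: [0.5942, -0.1924, 0.1631]
tool_rot: [-0.0, 0.973, 0.23, -0.0]
ft_force: [-0.2, 0.2, -1.7]
finger_gap: 0.265
finger_force: 58.7
[ 0.5942281  -0.19242855  0.16306063] [-0.24159636  0.18965277 -1.70679316] [ 9.40676103e+01 -3.27510657e+02  7.58084376e-02]
```

```bash
python3 -m inch '[9,-25,0,0,0,0,10,16,-45,0,0,0,0,10,18,-50,0,0,0,0,10,18,-50,0,0,0,0,10,17,-45,0,0,0,0,10,11,-30,0,0,0,0,10,5,-12,0,0,0,0,10,0,0,0,0,0,0,10]'; python3 -m inch '[0,0,0,0,0,0,10,0,0,0,0,0,0,10,0,0,0,0,0,0,10]'
python3 - <<'E'
from h import *
s=shot("wrist"); save(s[0],"w2.png"); np.save("w2.npy",cloud(s))
t=shot("top"); save(t[0],"top2.png"); np.save("top2.npy",cloud(t))
print(cv2.projectPoints(np.array([[.5315,.1425,.066]]),cv2.Rodrigues(s[2])[0],s[3],s[1],np.array(s[0]["dist"]))[0])
E
```

```text
time: 4.9
eef_pos: [0.5628, 0.08, 0.1629]
tool_rot: [-0.0, 0.973, 0.231, -0.0]
ft_force: [-0.1, -0.6, -1.5]
finger_gap: 0.263
finger_force: 58.9
time: 5.28
eef_pos: [0.5633, 0.0787, 0.1633]
tool_rot: [-0.0, 0.973, 0.23, -0.0]
ft_force: [0.3, 0.1, -1.8]
finger_gap: 0.268
finger_force: 58.9
[[[183.74551706 216.84854109]]]
```

View pics/w2.png

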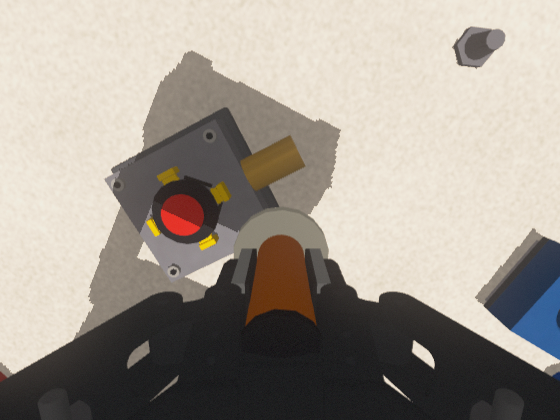

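The red disc is at (183,214), close to my prediction of (184,217). The tool hangs upright in the fingers, with its collar at (280,230).

Run:
```python
from h import *
from scipy.spatial.transform import Rotation as Ro
P=np.load("w2.npy"); im=cv2.imread("pics/w2.png").astype(int); B,G,R=np.moveaxis(im,-1,0)
m=(R>120)&(G<60)&(B<60)&(P[...,2]>.055)&(P[...,2]<.08); m[:,:140]=0;m[:,230:]=0
x=P[m]; c,r=cv2.minEnclosingCircle((x[:,:2]*1000).astype(np.float32)); print("red",m.sum(),np.median(x,0).round(4),c,r)
z=P[120:270,120:260,2]; 
cr=P[125:145,190:215]; print("housing top z",np.nanmedian(P[150:165,200:215,2]), np.nanmedian(cr[...,2]))
m=(R>100)&(B>80)&(P[...,2]>.115)&(P[...,2]<.15); m[:200]=0;m[280:]=0;m[:,:232]=0;m[:,330:]=0
x=P[m]; print("collar z",np.percentile(x[:,2],[5,50,95]),"n",len(x))
s=robot.sense(); Rt=Ro.from_quat(s["tool_rot"],scalar_first=True); 
l=Rt.inv().apply(x-s["eef_pos"])*1000
print("collar tool frame max x, y range",np.percentile(l[:,0],99),np.percentile(l[:,1],[1,99]),"z",np.median(l[:,2]))
m=(P[...,2]>.1)&(R>80)&(R>1.6*G); x=Rt.inv().apply(P[m]-s["eef_pos"])*1000
for a,b in((-40,-25),(-25,-10),(-10,5),(5,20),(20,30)):
    q=x[(x[:,2]>a)&(x[:,2]<b)]
    if len(q): print("handle",a,len(q),q[:,0].max(),np.percentile(q[:,1],[2,98]))
print(s["eef_pos"],Rt.inv().apply(np.array([c[0]/1000,c[1]/1000,s["eef_pos"][2]])-s["eef_pos"])*1000)
```

```text
red 1347 [0.5322 0.1442 0.0664] (530.0891723632812, 144.42897033691406) 17.275402069091797
housing top z 0.04085481304416962 0.04113027032356818
collar z [0.13296748 0.13568659 0.13670618] n 2705
collar tool frame max x, y range 24.053619944777402 [-24.1618653   22.73475764] z 27.63123401662246
handle -40 1456 12.01737791443105 [-11.3573764    9.94485624]
handle -25 992 11.855704396188383 [-11.2701563    9.71934905]
handle -10 715 11.976083040741493 [-11.37107284   9.72260023]
handle 5 524 11.945885547508569 [-11.33943156   9.68694821]
handle 20 157 11.818532855139843 [-11.47188335   9.03600751]
[0.56320235 0.07898679 0.16331753] [-3.09326938e-01 -7.33421132e+01  6.62017521e-03]
```

```bash
python3 -m inch '[0.2,-20,0,0,0,0,10,0.2,-25,0,0,0,0,10,0.3,-18,10,0,0,0,10,0,-8.2,10,0,0,0,10,0,0,6,0,0,0,10,0,0,3,0,0,0,10,0,0,0,0,0,0,10,0,0,0,0,0,0,10]'; python3 -m inch '[0,0,0,0,0,0,10,0,0,0,0,0,0,10]'; python3 -c "
from h import *; s=robot.sense(); print(s['eef_pos'],s['tool_rot'],s['ft_force'])"
```

```text
time: 6.38
eef_pos: [0.5321, 0.143, 0.1345]
tool_rot: [-0.0, 0.973, 0.23, 0.0]
ft_force: [-0.1, 0.0, -1.2]
finger_gap: 0.267
finger_force: 59.0
time: 6.62
eef_pos: [0.5319, 0.1433, 0.1345]
tool_rot: [-0.0, 0.973, 0.23, 0.0]
ft_force: [0.3, 0.2, -1.5]
finger_gap: 0.264
finger_force: 59.0
[0.53193648 0.14328572 0.13447629] [-4.72404877e-05  9.73135566e-01  2.30232825e-01  1.20402580e-04] [ 0.33610854  0.18181767 -1.47672791]
```

```bash
D='[0,0,1,0,0,0,10,0,0,1,0,0,0,10,0,0,1,0,0,0,10,0,0,1,0,0,0,10,0,0,0,0,0,0,10]'; python3 -m inch '[0,0,1,0,0,0,10,0,0,1,0,0,0,10,0,0,1,0,0,0,10,0,0,1,0,0,0,10,0,0,1,0,0,0,10,0,0,0,0,0,0,10]' | grep -E "eef|ft"
```

```text
eef_pos: [0.5318, 0.1434, 0.1292]
ft_force: [1.0, 0.1, -1.2]
```

```bash
python3 -m inch '[0,0,1,0,0,0,10,0,0,1,0,0,0,10,0,0,1,0,0,0,10,0,0,0,0,0,0,10]' | grep -E "eef|ft"
```

```text
eef_pos: [0.5318, 0.1433, 0.1262]
ft_force: [0.6, -0.4, -0.8]
```

```bash
python3 -m inch '[0,0,1,0,0,0,10,0,0,1,0,0,0,10,0,0,1,0,0,0,10,0,0,0,0,0,0,10]' | grep -E "eef|ft"
```

```text
eef_pos: [0.5318, 0.1433, 0.1232]
ft_force: [0.2, -1.1, -1.8]
```

```bash
python3 -m inch '[0,0,1,0,0,0,10,0,0,1,0,0,0,10,0,0,1,0,0,0,10,0,0,0,0,0,0,10]' | grep -E "eef|ft"
```

```text
eef_pos: [0.532, 0.1434, 0.1206]
ft_force: [0.1, -0.3, 3.0]
```

```bash
python3 -m inch '[0,0,0.5,0,0,0,10,0,0,0.5,0,0,0,10,0,0,0,0,0,0,10]' | grep -E "eef|ft"
```

```text
eef_pos: [0.5321, 0.1434, 0.1197]
ft_force: [-1.0, -0.1, 5.3]
```

```bash
python3 -m inch '[0,0,0.5,0,0,0,10,0,0,0.5,0,0,0,10,0,0,0,0,0,0,10]' | grep -E "eef|ft"
```

```text
eef_pos: [0.5321, 0.1434, 0.1188]
ft_force: [-0.4, -0.7, 6.5]
```

```bash
python3 -m inch '[0,0,0.5,0,0,0,10,0,0,0.5,0,0,0,10,0,0,0,0,0,0,10]' | grep -E "eef|ft"
```

```text
eef_pos: [0.5322, 0.1434, 0.1179]
ft_force: [-1.2, 0.2, 7.8]
```

```bash
python3 -m inch '[0,0,0.5,0,0,0,10,0,0,0.5,0,0,0,10,0,0,0,0,0,0,10]' | grep -E "eef|ft"
```

```text
eef_pos: [0.5322, 0.1434, 0.117]
ft_force: [-1.2, -0.0, 8.3]
```

```bash
python3 -m inch '[0,0,0.5,0,0,0,10,0,0,0.5,0,0,0,10,0,0,0,0,0,0,10]' | grep -E "eef|ft"
```

```text
eef_pos: [0.5322, 0.1434, 0.1161]
ft_force: [-1.5, 1.2, 9.4]
```

```bash
python3 -m inch '[0,0,0.5,0,0,0,10,0,0,0.4,0,0,0,10,0,0,0,0,0,0,10]' | grep -E "eef|ft"
```

```text
eef_pos: [0.5323, 0.1434, 0.1153]
ft_force: [-1.6, -0.4, 10.3]
```

```bash
python3 -m inch '[0,0,0.4,0,0,0,10,0,0,0.3,0,0,0,10,0,0,0,0,0,0,10]' | grep -E "eef|ft"
```

```text
eef_pos: [0.5316, 0.1433, 0.1134]
ft_force: [0.5, 0.1, -2.1]
```

It snapped: the force fell to zero. I'll ease down to the hard stop.

```bash
python3 -m inch '[0,0,0.3,0,0,0,10,0,0,0.3,0,0,0,10,0,0,0,0,0,0,10]' | grep -E "eef|ft"
```

```text
eef_pos: [0.5318, 0.1434, 0.113]
ft_force: [-0.6, -0.6, -1.4]
```

```bash
python3 -m inch '[0,0,0.3,0,0,0,10,0,0,0.3,0,0,0,10,0,0,0,0,0,0,10]' | grep -E "eef|ft"
```

```text
eef_pos: [0.5319, 0.1434, 0.1125]
ft_force: [0.5, -0.2, -1.4]
```

```bash
python3 -m inch '[0,0,0.3,0,0,0,10,0,0,0.3,0,0,0,10,0,0,0,0,0,0,10]' | grep -E "eef|ft"
```

```text
eef_pos: [0.5319, 0.1434, 0.112]
ft_force: [-0.4, 0.1, 0.2]
```

```bash
python3 -m inch '[0,0,0.3,0,0,0,10,0,0,0,0,0,0,10]' | grep -E "eef|ft"
```

```text
eef_pos: [0.5319, 0.1434, 0.112]
ft_force: [-1.8, -0.4, 5.5]
```

```bash
python3 -m inch '[0,0,0.25,0,0,0,10,0,0,0,0,0,0,10,0,0,0,0,0,0,10]' | grep -E "eef|ft"
```

```text
eef_pos: [0.532, 0.1434, 0.112]
ft_force: [-2.8, -0.4, 8.0]
```

Hard stop: 9.5 N with no further travel, about 10 mm below the touch point. I'll lift off and check both the cover and the grip.

```bash
python3 -m inch '[0,0,-3,0,0,0,10,0,0,-10,0,0,0,10,0,0,-20,0,0,0,10,0,0,-20,0,0,0,10,-0.2,20,-5,0,0,0,10,-0.3,30,0,0,0,0,10,-0.2,21,0,0,0,0,10,0,0,0,0,0,0,10]'; python3 -m inch '[0,0,0,0,0,0,10,0,0,0,0,0,0,10]' |grep eef
python3 - <<'E'
from h import *
from scipy.spatial.transform import Rotation as Ro
w=shot("wrist"); save(w[0],"w3.png"); P=cloud(w); im=w[0]["frame"].astype(int); R,G,B=np.moveaxis(im,-1,0)
m=(R>120)&(G<60)&(B<60)&(P[...,2]>.04)&(P[...,2]<.08); m[:,:140]=0;m[:,230:]=0
x=P[m]; n=np.linalg.svd(x-x.mean(0),full_matrices=False)[2][2]
print("red",m.sum(),np.median(x,0).round(4),"tilt",np.arccos(abs(n[2])))
s=robot.sense(); Rt=Ro.from_quat(s["tool_rot"],scalar_first=True)
m=(R>100)&(B>80)&(P[...,2]>.115)&(P[...,2]<.17); m[:200]=0;m[280:]=0;m[:,:232]=0;m[:,330:]=0
l=Rt.inv().apply(P[m]-s["eef_pos"])*1000
print("collar",np.percentile(l[:,0],99),np.percentile(l[:,1],[1,99]),np.median(l[:,2]),"by y",[np.median(l[abs(l[:,1]-a)<5,2]) for a in(-20,0,20)])
m=(P[...,2]>.1)&(R>80)&(R>1.6*G); x=Rt.inv().apply(P[m]-s["eef_pos"])*1000
for a,b in((-40,-25),(-25,-10),(-10,5),(5,20)):
    q=x[(x[:,2]>a)&(x[:,2]<b)]; print("handle",a,q[:,0].max(),np.percentile(q[:,1],[2,98]))
print(s["eef_pos"],Rt.inv().apply(np.array([.5945,-.1925,.165])-s["eef_pos"])*1000)
E
```

```text
time: 14.25
eef_pos: [0.5635, 0.078, 0.1688]
tool_rot: [-0.0, 0.973, 0.229, -0.0]
ft_force: [0.4, -0.2, -2.0]
finger_gap: 0.265
finger_force: 59.0
eef_pos: [0.5628, 0.0801, 0.1693]
red 1198 [0.5322 0.1443 0.0565] tilt 0.030974786127004945
collar 24.148979029974075 [-24.36956123  22.49224374] 27.562924878516192 by y [np.float64(27.541115190206856), np.float64(27.632965183845126), np.float64(27.655870339362046)]
handle -40 12.179487789318586 [-11.65478448   9.68221787]
handle -25 12.198700796275691 [-11.44083738   9.50711596]
handle -10 11.850611384226767 [-11.67093065   9.48345382]
handle 5 11.791028531083343 [-11.54309919   9.41254449]
[0.56283208 0.08008422 0.16935179] [-94.05748766 257.79575814   4.29953909]
```

View pics/w3.png

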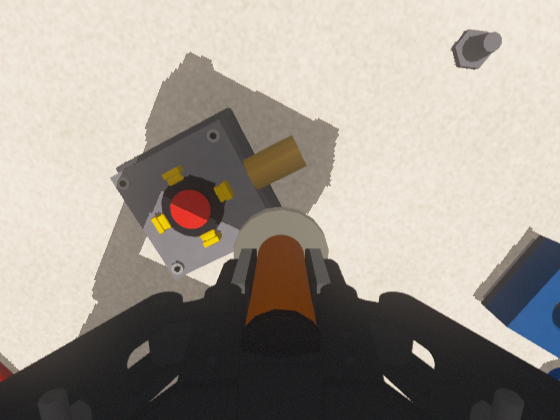

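The cover is home: its red disc at (190,210) reads z = 0.0565, which is 15.5 mm above the housing, and the clips lie over the flange. The tool has not slipped in the grip, so I'm returning it.

```bash
python3 -m inch '[-9,25,0,0,0,0,10,-16,45,0,0,0,0,10,-18,50,0,0,0,0,10,-18,50,0,0,0,0,10,-17,46,0,0,0,0,10,-11,30,0,0,0,0,10,-5,12,0,0,0,0,10,0,0,0,0,0,0,10]' >/dev/null; python3 -m inch '[0,0,0,0,0,0,10,0,0,0,0,0,0,10,0,0,0,0,0,0,10,0,0,0,0,0,0,10]'
python3 - <<'E'
from h import *
from scipy.spatial.transform import Rotation as Ro
s=robot.sense(); R=Ro.from_quat(s["tool_rot"],scalar_first=True)
print(s["eef_pos"],R.inv().apply(np.array([.5943,-.1925,.0837])-s["eef_pos"])*1000)
E
```

```text
time: 16.05
eef_pos: [0.5947, -0.1929, 0.1694]
tool_rot: [-0.0, 0.973, 0.231, 0.0]
ft_force: [0.5, 0.2, -1.6]
finger_gap: 0.265
finger_force: 59.1
[ 0.59469869 -0.19290092  0.16941804] [-0.17979243 -0.53660492 85.71803311]
```

```bash
python3 -m inch '[-0.2,-0.5,15,0,0,0,10,0,0,22,0,0,0,10,0,0,20,0,0,0,10,0,0,14,0,0,0,10,0,0,8,0,0,0,10,0,0,3,0,0,0,10,0,0,0,0,0,0,10,0,0,0,0,0,0,10]'
```

```text
time: 17.05
eef_pos: [0.5945, -0.1929, 0.0879]
tool_rot: [0.0, 0.973, 0.23, 0.0]
ft_force: [1.1, -1.0, -1.1]
finger_gap: 0.265
finger_force: 59.1
```

```bash
python3 -m inch '[0,0,1.5,0,0,0,10,0,0,1.5,0,0,0,10,0,0,0.8,0,0,0,10,0,0,0,0,0,0,10,0,0,0,0,0,0,10]'
```

```text
time: 17.68
eef_pos: [0.5943, -0.1928, 0.0837]
tool_rot: [-0.0, 0.973, 0.23, 0.0]
ft_force: [-1.9, 0.7, 2.7]
finger_gap: 0.265
finger_force: 59.4
```

```bash
python3 -m inch '[0,0,0,0,0,0,40,0,0,0,0,0,0,60,0,0,0,0,0,0,85,0,0,0,0,0,0,85,0,0,0,0,0,0,85,0,0,0,0,0,0,85,0,0,0,0,0,0,85]' >/dev/null; python3 -m inch '[0,0,-10,0,0,0,85,0,0,-25,0,0,0,85,0,0,-40,0,0,0,85,0,0,-40,0,0,0,85,0,0,-30,0,0,0,85,0,0,-10,0,0,0,85,0,0,0,0,0,0,85,0,0,0,0,0,0,85]'
python3 - <<'E'
from h import *
s=shot("wrist"); save(s[0],"w4.png"); P=cloud(s)
m=(P[...,2]>.12)&(P[...,2]<.14); m[:125]=0; m[245:]=0; m[:,:225]=0; m[:,345:]=0
x=P[m]; print("plate",m.sum(),np.median(x,0).round(4),cv2.minEnclosingCircle((x[:,:2]*1000).astype(np.float32)))
E
```

```text
time: 19.55
eef_pos: [0.5939, -0.1927, 0.2371]
tool_rot: [-0.001, 0.973, 0.23, -0.001]
ft_force: [-0.5, 1.0, -0.3]
finger_gap: 0.994
finger_force: 0.0
plate 944 [ 0.5942 -0.1917  0.1301] ((593.7052612304688, -191.9586944580078), 13.290514945983887)
```

View pics/w4.png

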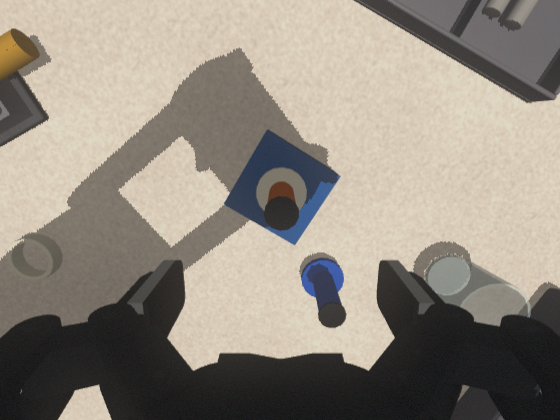

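The tool stands upright in its stand, with its end plate at (282,212) and at the same 0.130 m height as before. The gripper is open and clear, so I'm handing in.

```bash
python3 -c "
from cell import robot; print(robot.job_done())"
```

```text
the job is handed in; nothing more can be done
None
```

I handed the job in at about 20 s: the cover snapped home (its top about 15.5 mm above the housing), the highest push I read was about 12 N, and the tool is back upright in its stand and released; the hand-in gave no verdict.

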